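# Refit the throat plate of a bench saw under its over-arm guard

## Robot

A 6-joint arm with a two-finger parallel gripper is mounted at the origin on the work surface. World frame = base frame: x ahead of the robot, y to its left, z up, the work surface at z = 0. Lengths are in mm, angles in rad, forces in N, time in s.
With the tool pointing down it reaches from about 275 to 825 mm from the base axis. Payload 4.9 kg.
Tool frame: the origin (TCP) lies at the very end of the fingers, on their centre line; the grasp point (between the pads) lies 19 mm behind it; z points along the fingers, y is the direction in which the jaws open and shut (so a half turn about z gives the same grasp; the last joint's range is limited). The gripper opens to 85 mm and grips with 20 to 120 N. Pads are 22 mm wide; open, the fingers measure 114 mm over their backs; the gripper's body (76 mm by 85 mm) begins 54 mm behind the grasp point. The pads swing forward as they close: fully open they stand 13 mm farther back than shut.
Start: joints at [-1.265, 0.326, -0.193, 1.052, 0, 1.437], TCP at [234.181, -497.672, 231.281] pointing down, gripper open.
Joint ranges: [-2.65, 2.65], [-0.97, 1.79], [-1.3, 1.35], [-1.93, 2.1], [-1.47, 1.37], [-3.14, 3.14]. Speed limits (rad/s): [2.57, 2.57, 3.14, 3.14, 3.14, 3.14].

## Interface

Orientations are given as [roll, pitch, yaw] about the fixed x, y, z axes, in that order (R = Rz(yaw) Ry(pitch) Rx(roll)).
In Python, from bench import bot, solve_ik, imaging gives the robot as it stands. Calls block until the motion is done:
- bot.move_ptp(position, orientation): joint-space move of the TCP to a pose.
- bot.movel(position, rot=None, max_speed=150, threshold=None): straight line of the TCP; rot=None keeps the orientation; max_speed is the mean speed in mm/s. With threshold (N) it stops when the force on the tool has changed by that much, and returns True; else False.
- bot.move_j(angles): joint-space move.
- bot.grip(opening, effort=None): opening from 0.0 (shut) to 1.0 (fully open); effort is the grip in N (None keeps the last); returns when the fingers have stopped.
- bot.dwell(seconds).
- solve_ik(position, orientation): joint angles nearest the present ones, or None.
- bot.get_state(): the state.
- imaging.capture(name): name is "scene" or "top"; returns the picture (400x640x3 uint8, blue, green, red); there is no depth.
- imaging.camera_model(name): a dict with "K" (3x3 intrinsics, pixels), "k1" (the pictures are not rectified: a ray, as slopes to the right and down, at radius r is drawn at 1 + k1 r^2 times it, then the intrinsics apply), "position" and "rotation" of the camera in the world. Camera axes: x right, y up, looking along -z (the intrinsics and any distortion apply to the point x, -y, -z); pixel columns grow to the right and rows downward; lengths in mm; the calibration is good to about 2 mm. A picture is of the moment at which its call begins. camera_model takes no time and is no camera call.
A pose or a line that the arm cannot do raises bot.IKError and nothing moves.
- bot.sign_off(): hands the job in, once; it reports no verdict.
The state is a dict: "t": time; "qpos": joint angles; "joint_velocities": joint speeds; "effort": joint torques, N m; "tcp_pos": TCP position; "orientation": TCP orientation; "contact_force": force on the tool from outside, world axes, zero at the start; "wrist_torque": the same for the moment, N m; "opening": opening from 0.0 (shut) to 1.0 (fully open).
Only numpy, scipy, OpenCV 4.12 (cv2) and the standard library are available. Lean on these libraries where they do the work, as an engineer would, in place of code of your own. Each camera call takes 0.05 s, during which the arm holds its last target.

## Task

The bench saw's red throat plate has been taken out and lies on the bench. Put it back: tip it so that its steel tongue goes in under the dark lip at the far end of the opening in the saw table, then level it down into the opening until it sits fully home and flush with the table. Do not knock the clear guard hood above the opening, and leave the other things on the bench and saw where they are.

Things in the scene. Friction and masses are not known exactly. Their poses are not given: they have to be found in the camera images.
- plate_center (a point): Middle of the red throat plate's 170 x 54 x 12 mm body, half-way up (6 mm over its underside). Loose, about 0.2 kg, lying flat, top face up. x runs along the plate to its tongue, y across, z out of the top face. At the start the tongue points roughly away from the robot. Grip it across the 54 mm width, about 50 mm from here towards the plain end: there the saw has finger reliefs.
- plate: The same plate: origin on its underside, 6 mm below plate_center, axes the same. The black kerf line along its middle is not a hole.
- tongue_tip (a point): End of the plate's steel tongue, 99 mm in x from plate_center, half-way up the tongue. The tongue stands 14 mm out of the plate's end, is 40 mm wide and 5 mm thick, level with the plate's underside (above it 7 mm of the plate's thickness is missing). Axes as plate_center.
- throat (a point): Where plate_center lies when home, in the opening of the fixed green bench saw: 6 mm below the top of its level aluminium table, which is 150 mm above the bench. x along the opening from its near (robot's) end to the lip, y left, z up, as the plate's axes when home. The table reaches 165 mm from here to near and far, 125 mm left, 175 mm right. The blade is wound down out of the way.
- opening_near (a point): Middle of the opening's near upper edge, on the table top, 86.5 mm nearer than throat, axes as throat. The opening is 58 mm wide, 174.5 mm long from here to the lip, its floor 50 mm down. For the first 71.5 mm from here finger reliefs of the same depth widen it to 62 mm either side of the middle.
- lip_edge (a point): Middle of the free upper edge of the dark lip at the far end of the opening, on the table top, 88 mm in x from throat, axes as throat. The lip is 5.5 mm thick, flush with the table and goes on 13.5 mm in x; the space under it is open below and ends there in a wall.
- seat (a point): Middle of the near seat. The plate's underside rests on seats 12 mm below the table top: this one, x = -86.5 to -71 mm from throat, 46 mm wide, and two farther in, x = 30 to 55 mm, y = 12 to 29 mm on either side. Axes as throat.
- fence (a point): Middle of the left upper edge of the rip fence, a fixed bar 25 mm wide and 38 mm high that runs along x over the whole right side of the saw table, its left face 122 mm right of throat; at its near end a black clamp head, 61 mm wide, comes 18 mm nearer the opening and 27 mm out past the table's near edge, 30 mm above the table. Axes as throat.
- hood_front (a point): Middle of the lower front edge of the clear guard hood, 100 mm above the saw table over the opening, 42 mm nearer than throat, axes as throat. From here the hood goes 90 mm in x, is 48 mm wide and 48 mm high. An upright gripper does not fit in under it: lean the tool back towards the near end of the opening.
- hood: The whole guard, fixed to the saw; its origin lies on the bench directly below throat, axes as throat. From the hood a boom, 22 mm thick, 172 mm above the table, runs left to a 24 mm post standing at the table's left edge (x = 5, y = 142 mm).
- offcut_mid (a point): Pine offcut 170 x 60 x 22 mm lying on the bench beside the plate; its middle; x along it. Leave alone.
- push_stick: Orange push stick, 18 mm thick, about 260 mm long, on the bench; origin near its middle, on the bench. Leave alone.
- tape_measure: Yellow tape measure, 72 x 38 x 66 mm; origin at its underside. Leave alone.
- glue: Yellow glue bottle, 58 mm across, 165 mm high, standing; origin at its underside. Leave alone.
- wrench: Steel wrench 170 mm long lying on the bench at the left; origin at its middle. Leave alone.
- strip: Dark wood strip 70 x 24 x 20 mm lying on the far left corner of the saw table; origin at its underside. Leave alone.

How it is judged:
By the outcome, as a careful person would: the job done as asked, in the order asked, and still so for the second after the job is handed in, with the robot touching nothing.
It also fails if it takes over 58 s, if anything falls off the work surface, if the arm or the gripper's body presses on something with over 40 N, if the wrist force passes 120 N, or if a joint passes its speed limit or range.

## Working session

There is one attempt and no reset: what is moved stays moved. The work goes in short steps, each a Python script; the robot and the scene stay as the last script left them, time stands still between calls to the robot, and variables do not carry over. Pictures are saved under pics/ and viewed, and the job is handed in when it is done.

```bash
ls; mkdir -p pics; python3 - <<'E'
from bench import bot, solve_ik, imaging
import cv2
for n in("scene","top"):
    cv2.imwrite(f"pics/{n}0.png",imaging.capture(n)); m=imaging.camera_model(n); print(n,m)
print(bot.get_state())
E
```

```text
pics
scene {'K': array([[422.14729884,   0.        , 311.31452703],
       [  0.        , 422.14729884, 196.61952048],
       [  0.        ,   0.        ,   1.        ]]), 'k1': -0.09602203973041266, 'position': array([1106.75158775,  819.13049597, 1047.74507444]), 'rotation': array([0.85123214, 0.02105592, 2.57707987])}
top {'K': array([[452.27012895,   0.        , 322.65831098],
       [  0.        , 452.27012895, 200.1283899 ],
       [  0.        ,   0.        ,   1.        ]]), 'k1': -0.06331773867809568, 'position': array([ 387.024042  ,  -13.53461485, 1431.77168495]), 'rotation': array([ 0.15895183,  0.00992211, -1.55373901])}
{'t': 0.1, 'qpos': array([-1.26520367e+00,  3.26886003e-01, -1.93481532e-01,  1.05203462e+00,
       -4.11735783e-06,  1.43659648e+00]), 'joint_velocities': array([-9.97311091e-04,  4.00424657e-05,  2.91035195e-03,  2.86234728e-04,
       -1.02968699e-03, -2.23888570e-04]), 'effort': array([-1.98123613e-03, -4.44240689e+01,  2.63037103e+01,  7.96799606e-03,
       -4.25017197e-04, -4.44378017e-06]), 'tcp_pos': array([ 234.01022208, -497.14246367,  230.57221076]), 'orientation': array([-3.14000071e+00, -2.10775265e-04,  4.39792343e-01]), 'contact_force': array([ 0.44942115, -0.12546338,  0.5376324 ]), 'wrist_torque': array([0.00706916, 0.04539141, 0.00757469]), 'opening': 0.9960206976353789}
```

View pics/scene0.png

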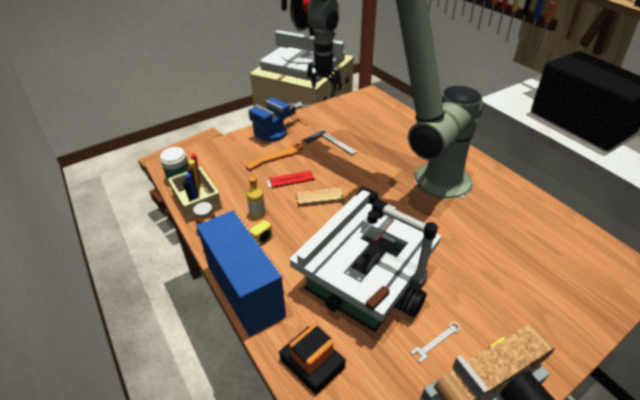

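View pics/top0.png

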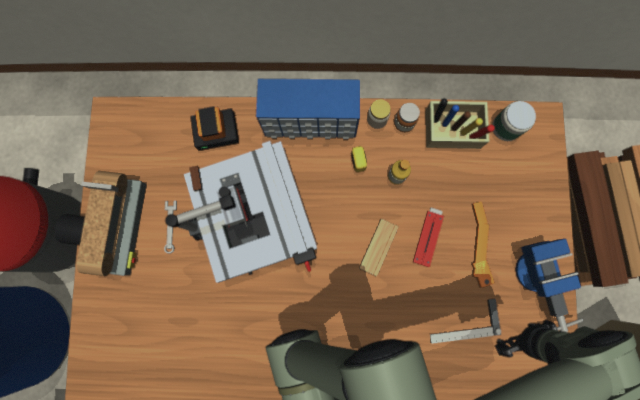

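The scene view shows the saw at about (370,260) and the red plate at (291,180). In the top view the plate is at (429,237), the saw table around (250,210) and the opening at about (243,215). I'll write projection helpers and zoom in.

```bash
cat > h.py <<'E'
import numpy as np, cv2
from scipy.spatial.transform import Rotation as R
from bench import bot, solve_ik, imaging
def cam(n):
    m=imaging.camera_model(n); return m['K'],m['k1'],np.array(m['position']),R.from_euler('xyz',m['rotation']).as_matrix()
def proj(n,P):
    K,k,p,r=cam(n); c=(np.atleast_2d(P)-p)@r
    s=np.c_[c[:,0]/-c[:,2],-c[:,1]/-c[:,2]]; s=s*(1+k*(s**2).sum(1))[:,None]
    return s*K[0,0]+K[:2,2]
def ray(n,uv):
    K,k,p,r=cam(n); uv=np.array(uv,float).reshape(-1,1,2)
    s=cv2.undistortPointsIter(uv,K,np.array([k,0,0,0.]),None,None,(3,100,1e-12)).reshape(-1,2)
    d=np.c_[s[:,0],-s[:,1],-np.ones(len(s))]@r.T
    return p,d
def onz(n,uv,z):
    p,d=ray(n,uv); return p+d*((z-p[2])/d[:,2])[:,None]
def crop(im,x0,y0,x1,y1,f,fn):
    cv2.imwrite(fn,cv2.resize(im[y0:y1,x0:x1],None,fx=f,fy=f,interpolation=cv2.INTER_CUBIC))
E
python3 - <<'E'
from h import *
t=cv2.imread('pics/top0.png'); s=cv2.imread('pics/scene0.png')
crop(t,170,130,330,290,4.5,'pics/t_saw.png'.replace('saw','saw0')) if 0 else crop(t,170,135,330,285,4,'pics/t_saw0.png')
crop(t,400,195,460,280,7,'pics/t_pl0.png'); crop(s,280,180,450,330,4,'pics/s_saw0.png')
crop(s,255,160,330,200,8,'pics/s_pl0.png')
E
```

```text
(no output)
```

View pics/t_saw0.png

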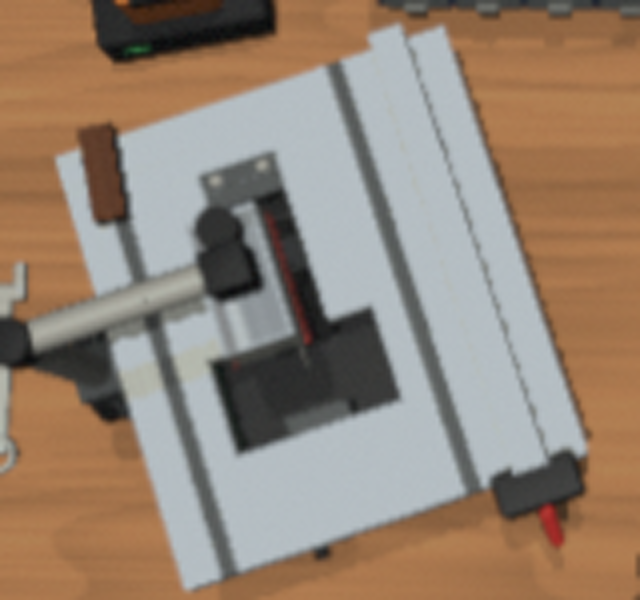

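View pics/t_pl0.png

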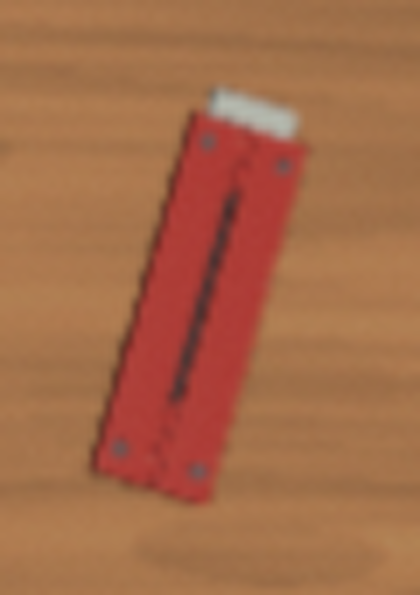

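View pics/s_saw0.png

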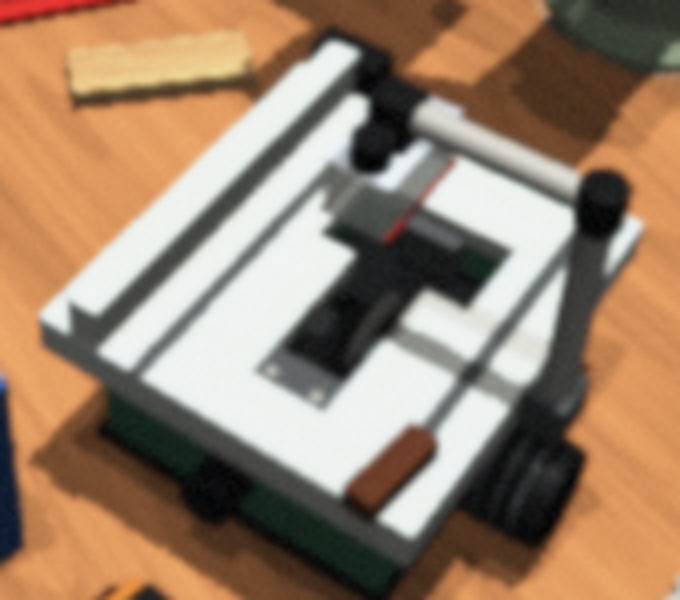

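View pics/s_pl0.png

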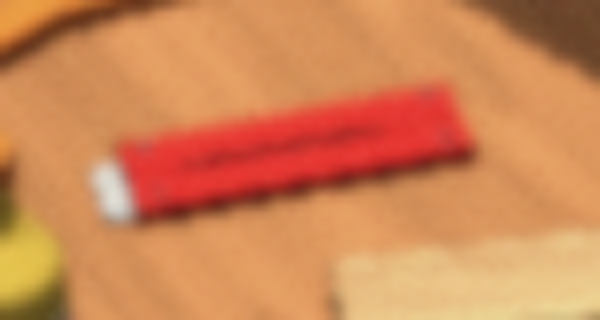

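```bash
cat >> h.py <<'E'
def edge(g,p0,p1,half=4,trim=.1,N=60):
    """subpixel line near p0-p1: returns refined (p0,p1), rms"""
    p0=np.array(p0,float);p1=np.array(p1,float)
    for it in range(2):
        d=(p1-p0)/np.linalg.norm(p1-p0); n=np.array([-d[1],d[0]])
        t=np.linspace(trim,1-trim,N); o=np.linspace(-half,half,int(half*10)+1)
        P=p0+(p1-p0)*t[:,None,None]+n*o[None,:,None] if False else (p0+(p1-p0)*t[:,None])[:,None,:]+n*o[None,:,None]
        v=cv2.remap(g.astype(np.float32),P[...,0].astype(np.float32),P[...,1].astype(np.float32),cv2.INTER_LINEAR)
        v=cv2.GaussianBlur(v,(1,1),0); gr=np.abs(np.gradient(cv2.blur(v,(7,1)),axis=1))
        sgn=np.gradient(cv2.blur(v,(7,1)),axis=1).sum()
        gr=np.clip(np.gradient(cv2.blur(v,(7,1)),axis=1)*np.sign(sgn),0,None)
        k=gr.argmax(1); w=gr*(np.abs(np.arange(gr.shape[1])[None]-k[:,None])<=12)
        off=(w*o).sum(1)/w.sum(1)
        a=np.polyfit(t,off,1); 
        for _ in range(4):
            r=off-np.polyval(a,t); s=max(1.5*np.median(np.abs(r)),.1); ok=np.abs(r)<2*s; a=np.polyfit(t[ok],off[ok],1)
        p0,p1=p0+n*np.polyval(a,0),p1+n*np.polyval(a,1)
    return p0,p1,np.std(r[ok]),ok.mean()
E
cat > m.py <<'E'
from h import *
t=cv2.imread('pics/top0.png'); g=cv2.cvtColor(t,cv2.COLOR_BGR2GRAY)
c=lambda u,v:((u+.5)/4-.5+170,(v+.5)/4-.5+135)
L={'left':((70,190),(182,575),150),'near':((200,588),(480,495),150),'far':((125,135),(365,48),150),
'opnear':((237,453),(400,400),150),'relR':((400,400),(372,310),150),'relL':((213,365),(237,453),150),'opR':((330,320),(300,215),150),'relfarR':((330,328),(372,310),150),'lipfarb':((202,177),(275,153),150),'lipR':((275,155),(287,192),150)}
for k,(a,b,z) in L.items():
    p,q,s,f=edge(g,c(*a),c(*b),half=3)
    P=onz('top',[p,q],z); d=P[1]-P[0]
    print(k,p.round(2),q.round(2),'rms %.2f ok %.2f'%(s,f),P[:,:2].round(1).tolist(),'ang %.4f'%np.arctan2(d[1],d[0]),'len %.1f'%np.linalg.norm(d))
c=lambda u,v:((u+.5)/7-.5+400,(v+.5)/7-.5+195)
r=t[...,2].astype(float)-t[...,1]
for k,a,b,z in [('pl_left',(195,115),(95,470),0),('pl_right',(308,148),(212,500),12),('pl_near',(95,470),(212,502),0),('pl_far',(195,113),(305,147),12),('pl_far0',(195,113),(305,147),0)]:
    p,q,s,f=edge(r,c(*a),c(*b),half=3)
    P=onz('top',[p,q],z); d=P[1]-P[0]
    print(k,p.round(2),q.round(2),'rms %.2f ok %.2f'%(s,f),P[:,:2].round(1).tolist(),'ang %.4f'%np.arctan2(d[1],d[0]),'len %.1f'%np.linalg.norm(d))
E
python3 m.py
```

```text
left [185.59 182.57] [214.42 278.58] rms 0.10 ok 0.83 [[637.9, 403.1], [363.9, 303.5]] ang -2.7930 len 291.5
near [219.35 280.81] [289.15 256.96] rms 0.11 ok 0.87 [[358.1, 289.2], [428.5, 94.4]] ang -1.2237 len 207.2h.py:31: RuntimeWarning: invalid value encountered in divide
  off=(w*o).sum(1)/w.sum(1)
Traceback (most recent call last):
  File "m.py", line 7, in <module>
    p,q,s,f=edge(g,c(*a),c(*b),half=3)
            ~~~~^^^^^^^^^^^^^^^^^^^^^^
  File "h.py", line 34, in edge
    r=off-np.polyval(a,t); s=max(1.5*np.median(np.abs(r)),.1); ok=np.abs(r)<2*s; a=np.polyfit(t[ok],off[ok],1)
                                                                                   ~~~~~~~~~~^^^^^^^^^^^^^^^^^
TypeError: expected non-empty vector for x
```

```bash
sed -i 's|/w.sum(1)|/(w.sum(1)+1e-9)|; s|        a=np.polyfit(t,off,1); |        good=w.sum(1)>.3*np.median(w.sum(1)); t,off=t[good],off[good]; a=np.polyfit(t,off,1)|' h.py; python3 m.py
```

```text
left [185.58 182.57] [214.42 278.58] rms 0.08 ok 0.87 [[637.9, 403.1], [363.9, 303.5]] ang -2.7929 len 291.5
near [219.35 280.8 ] [289.16 256.96] rms 0.10 ok 0.89 [[358.1, 289.2], [428.5, 94.4]] ang -1.2239 len 207.2
far [200.69 167.88] [261.13 147.32] rms 0.08 ok 0.96 [[682.3, 361.2], [746.4, 186.0]] ang -1.2199 len 186.6
opnear [229.03 248.34] [269.55 234.38] rms 0.08 ok 1.00 [[449.6, 266.0], [491.3, 152.0]] ang -1.2203 len 121.4
relR [269.95 234.52] [262.7 212.1] rms 0.04 ok 1.00 [[490.9, 150.8], [554.9, 173.9]] ang 0.3466 len 68.0
relL [222.09 226.09] [228.8 247.9] rms 0.05 ok 1.00 [[512.6, 289.0], [450.9, 266.7]] ang -2.7950 len 65.7
opR [251.28 214.87] [243.2  188.78] rms 0.08 ok 1.00 [[546.3, 206.4], [621.9, 233.1]] ang 0.3394 len 80.2
relfarR [251.41 214.93] [262.2  211.14] rms 0.04 ok 1.00 [[546.2, 206.0], [557.6, 175.4]] ang -1.2126 len 32.7
lipfarb [219.85 178.04] [238.05 171.88] rms 0.20 ok 1.00 [[652.7, 302.9], [671.8, 250.5]] ang -1.2225 len 55.8
lipR [238.51 173.33] [241.03 182.74] rms 0.02 ok 1.00 [[667.4, 248.9], [639.7, 240.2]] ang -2.8382 len 29.1
pl_left [427.49 211.02] [412.93 261.65] rms 0.07 ok 1.00 [[586.2, -331.2], [424.8, -282.5]] ang 2.8484 len 168.6
pl_right [443.47 215.69] [429.35 265.86] rms 0.07 ok 0.98 [[570.4, -379.2], [412.2, -331.4]] ang 2.8484 len 165.2
pl_near [413.17 261.64] [429.67 266.99] rms 0.12 ok 0.95 [[424.9, -283.2], [408.9, -335.0]] ang -1.8706 len 54.2
pl_far [427.52 210.42] [443.21 215.35] rms 0.10 ok 1.00 [[586.4, -328.7], [571.4, -378.3]] ang -1.8642 len 51.9
pl_far0 [427.52 210.42] [443.21 215.35] rms 0.10 ok 1.00 [[588.1, -331.3], [573.0, -381.4]] ang -1.8642 len 52.3
```

```bash
cat > m2.py <<'E'
from h import *
a=.3478; ex=np.array([np.cos(a),np.sin(a)]); ey=np.array([-ex[1],ex[0]])
S={'left':[[637.9,403.1],[363.9,303.5]],'near':[[358.1,289.2],[428.5,94.4]],'far':[[682.3,361.2],[746.4,186.0]],'opnear':[[449.6,266],[491.3,152]],'relR':[[490.9,150.8],[554.9,173.9]],'relL':[[512.6,289],[450.9,266.7]],'opR':[[546.3,206.4],[621.9,233.1]],'relfarR':[[546.2,206],[557.6,175.4]],'lipfar':[[652.7,302.9],[671.8,250.5]]}
off={'left':(1,125),'near':(0,-165),'far':(0,165),'opnear':(0,-86.5),'relR':(1,-62),'relL':(1,62),'opR':(1,-29),'relfarR':(0,-15),'lipfar':(0,101.5)}
for k,P in S.items():
    m=np.mean(P,0); i,o=off[k]; print(k,'throat','y' if i else 'x','%.2f'%(m@(ey if i else ex)-o))
a=2.8484-np.pi; ex=np.array([np.cos(a),np.sin(a)]); ey=np.array([-ex[1],ex[0]])
for k,P in {'left':[[586.2,-331.2],[424.8,-282.5]],'right':[[570.4,-379.2],[412.2,-331.4]],'near':[[424.9,-283.2],[408.9,-335]],'far':[[586.4,-328.7],[571.4,-378.3]]}.items():
    m=np.mean(P,0); print(k,(m@ex).round(2),(m@ey).round(2))
E
python3 m2.py
```

```text
left throat y 36.42
near throat x 600.12
far throat x 599.83
opnear throat x 600.02
relR throat y 36.41
relL throat y 35.02
opR throat y 36.51
relfarR throat x 598.85
lipfar throat x 615.41
left 572.61 -147.66
right 573.02 -198.15
near 488.44 -175.42
far 656.36 -171.11
```

```bash
cat >> h.py <<'E'
def T(p,rpy):
    M=np.eye(4); M[:3,:3]=R.from_euler('xyz',rpy).as_matrix(); M[:3,3]=p; return M
def pr(M): return M[:3,3], R.from_matrix(M[:3,:3]).as_euler('xyz')
YT=.3478; THR=T([600*np.cos(YT)-36*np.sin(YT),600*np.sin(YT)+36*np.cos(YT),144],[0,0,YT])
YP=2.8484-np.pi; PL=T([572.4*np.cos(YP)+171.7*np.sin(YP),572.4*np.sin(YP)-171.7*np.cos(YP),6],[0,0,YP])
inv=np.linalg.inv
def plate_at(x,z,th,y=0):  # plate centre in throat frame, tipped by th (tongue down)
    return THR@T([x,y,z],[0,th,0])
E
cat > plan.py <<'E'
from h import *
print('throat',THR[:3,3].round(1),'plate',PL[:3,3].round(1))
hood=(np.array([-42,-24,106]),np.array([48,24,154]))
g=np.stack(np.meshgrid(np.linspace(-42.5,42.5,9),np.linspace(-42.5,42.5,9),np.linspace(-73,-220,40),indexing='ij'),-1).reshape(-1,3)
def hd(Mtcp):
    P=(inv(THR)@Mtcp@np.c_[g,np.ones(len(g))].T)[:3].T
    d=np.linalg.norm(np.maximum(np.maximum(hood[0]-P,P-hood[1]),0),axis=1).min()
    return d, P[:,2].min()-6
for b in (30,35,40):
    B=np.radians(b); tz=8.0   # tcp height over bench at grasp
    # TCP such that finger axis at height 6 is at plate x=-50
    Mt=PL@T([-50-(0)*np.tan(B),0,tz-6],[np.pi,-B,0]); G=inv(PL)@Mt
    for nm,M in [('pre',PL@T([0,0,60],[0,0,0])@G),('grasp',Mt),('lift',PL@T([0,0,260],[0,0,0])@G)]+[(f'{x},{z},{t}',plate_at(x,z,np.radians(t))@G) for x,z,t in [(-230,120,8),(-200,28,8),(-14,28,8),(-14,5,8),(0,5,8),(0,2,4),(0,0,0)]]:
        q=solve_ik(*pr(M)); print(b,nm,M[:3,3].round(0),None if q is None else np.round(q,2), 'hood %.1f tbl %.1f'%hd(M))
E
python3 plan.py
```

```text
throat [551.8 238.3 144. ] plate [ 498.4 -329.8    6. ]
30 pre [ 450. -315.   68.] [-0.91  0.31 -0.93 -0.11  0.29  2.59] hood 472.5 tbl -40.0
30 grasp [ 450. -315.    8.] [-0.91  0.46 -0.98 -0.31  0.29  2.59] hood 473.6 tbl -100.0
30 lift [ 450. -315.  268.] [-0.91 -0.02 -0.65  0.5   0.29  2.59] hood 472.7 tbl 160.0
30 -230,120,8 [289. 143. 273.] [ 0.16 -0.49 -0.89  0.79  0.07  2.97] hood 232.7 tbl 174.7
30 -200,28,8 [317. 153. 181.] [ 0.19 -0.3  -1.06  0.44  0.06  2.99] hood 195.2 tbl 82.7
30 -14,28,8 [492. 217. 181.] [ 0.26  0.1  -0.72  0.37  0.03  3.06] hood 9.2 tbl 82.7
30 -14,5,8 [492. 217. 158.] [ 0.26  0.13 -0.75  0.3   0.03  3.06] hood 11.7 tbl 59.7
30 0,5,8 [506. 222. 158.] [ 0.26  0.16 -0.72  0.31  0.03  3.06] hood 0.0 tbl 59.7
30 0,2,4 [505. 221. 151.] [ 0.26  0.14 -0.81  0.17  0.04  3.06] hood 7.7 tbl 48.5
30 0,0,0 [505. 221. 146.] [ 0.25  0.13 -0.89  0.03  0.05  3.06] hood 16.5 tbl 38.0
35 pre [ 450. -315.   68.] [-0.94  0.32 -1.01 -0.27  0.35  2.59] hood 472.5 tbl -46.6
35 grasp [ 450. -315.    8.] [-0.94  0.49 -1.05 -0.48  0.35  2.59] hood 474.1 tbl -106.6
35 lift [ 45
[... 831 characters left out ...]
75.5 tbl -113.4
40 lift [ 450. -315.  268.] [-0.98 -0.09 -0.82  0.26  0.42  2.58] hood 472.5 tbl 146.6
40 -230,120,8 [289. 143. 273.] [ 0.1  -0.65 -1.02  0.65  0.13  2.93] hood 247.1 tbl 162.3
40 -200,28,8 [317. 153. 181.] [ 0.14 -0.43 -1.21  0.24  0.11  2.97] hood 209.9 tbl 70.3
40 -14,28,8 [492. 217. 181.] [ 0.25  0.03 -0.9   0.08  0.05  3.06] hood 23.9 tbl 70.3
40 -14,5,8 [492. 217. 158.] [ 0.25  0.07 -0.94  0.01  0.05  3.06] hood 25.1 tbl 47.3
40 0,5,8 [506. 222. 158.] [ 0.25  0.1  -0.91  0.01  0.05  3.06] hood 12.5 tbl 47.3
40 0,2,4 [505. 221. 151.] [ 0.25  0.1  -0.99 -0.15  0.06  3.06] hood 21.7 tbl 35.6
40 0,0,0 [505. 221. 146.] [ 0.24  0.12 -1.07 -0.32  0.07  3.06] hood 30.5 tbl 24.6
```

```bash
cat >> h.py <<'E'
BETA=np.radians(38); HALF=T([0,0,0],[0,0,np.pi])
def st(tag=''):
    s=bot.get_state(); print(tag,'t %.2f tcp %s rpy %s F %s M %s op %.3f'%(s['t'],s['tcp_pos'].round(1),s['orientation'].round(3),s['contact_force'].round(1),s['wrist_torque'].round(2),s['opening'])); return s
def tcpM(s=None):
    s=s or bot.get_state(); return T(s['tcp_pos'],s['orientation'])
E
cat > s1.py <<'E'
from h import *
def g(z): return PL@T([-50,0,z-6],[np.pi,-BETA,0])@HALF
for z in (110,40,4): print(np.round(solve_ik(*pr(g(z))),2))
st(); bot.grip(.75,60); st('grip.75')
bot.move_ptp(*pr(g(110))); st('pre')
bot.movel(g(30)[:3,3]); st('30')
print(bot.movel(g(-2)[:3,3],max_speed=20,threshold=4)); st('touch')
E
python3 s1.py; python3 - <<'E'
from h import *
im=imaging.capture('top'); crop(im,390,190,470,290,6,'pics/t1.png')
im=imaging.capture('scene'); crop(im,250,130,370,210,6,'pics/s1.png')
E
```

```text
[-0.96  0.22 -1.02 -0.22  0.39 -0.56]
[-0.96  0.42 -1.08 -0.48  0.39 -0.56]
[-0.96  0.53 -1.1  -0.61  0.39 -0.56]
 t 0.10 tcp [ 234.  -497.1  230.6] rpy [-3.14 -0.    0.44] F [ 0.4 -0.1  0.5] M [0.01 0.05 0.01] op 0.996
grip.75 t 0.45 tcp [ 234.2 -497.6  231.2] rpy [-3.141  0.     0.44 ] F [ 0.2 -0.  -0.2] M [0.   0.02 0.01] op 0.748
pre t 2.18 tcp [ 450.8 -316.1  110.4] rpy [-3.141  0.664  2.848] F [-0.2  0.4  0.6] M [ 0.21  0.59 -0.04] op 0.752
30 t 2.87 tcp [ 450.6 -315.8   30.2] rpy [3.141 0.663 2.848] F [0.1 0.2 0.6] M [0.2  0.53 0.03] op 0.749
True
touch t 4.23 tcp [ 450.5 -315.3   -0. ] rpy [3.141 0.664 2.848] F [-3.5  1.2  6.3] M [ 0.07  0.32 -0.03] op 0.748
```

View pics/s1.png

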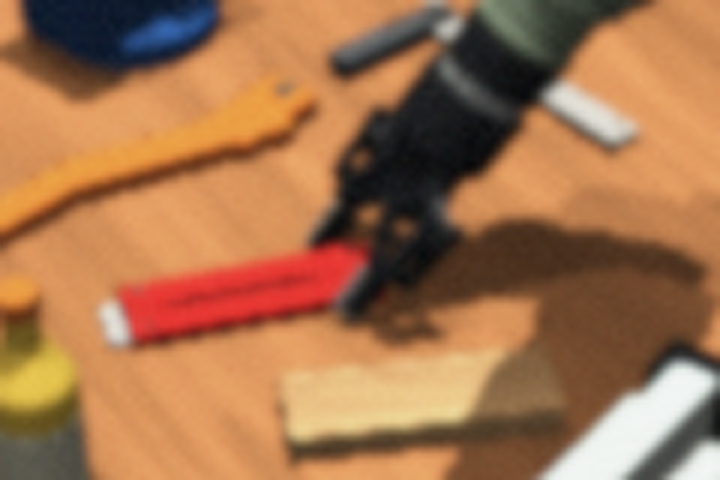

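View pics/t1.png

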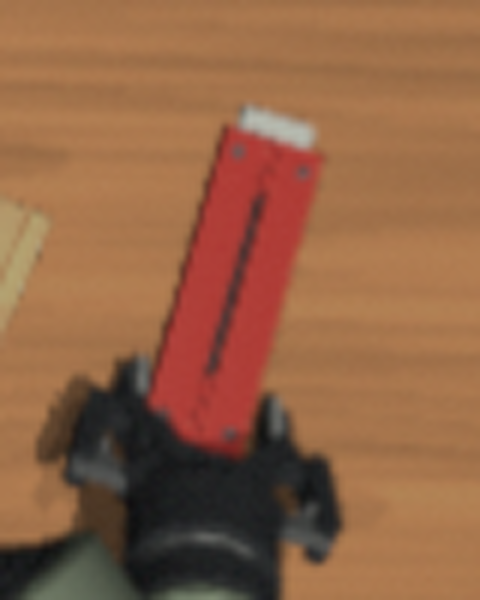

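The scene view has the two fingers straddling the plain end of the plate, fingertips at about crop (330,240) and (350,310). The top view shows about equal gaps on both sides, so I can back up a few mm and grip.

```bash
cat > s2.py <<'E'
from h import *
def g(z): return PL@T([-50,0,z-6],[np.pi,-BETA,0])@HALF
bot.movel(g(3.4)[:3,3],max_speed=20); st('up')
bot.grip(.5,80); s=st('grip')
E
python3 s2.py; python3 - <<'E'
from h import *
im=imaging.capture('top'); cv2.imwrite('pics/topg.png',im); crop(im,390,190,470,290,6,'pics/t2.png')
E
```

```text
up t 4.68 tcp [ 450.6 -315.5    3.6] rpy [3.141 0.663 2.848] F [-0.3 -0.7  0.4] M [0.19 0.55 0.06] op 0.748
grip t 4.96 tcp [ 450.4 -315.4    3.9] rpy [3.141 0.663 2.848] F [-5.1  1.2  9.2] M [0.14 0.36 0.01] op 0.605
```

View pics/t2.png

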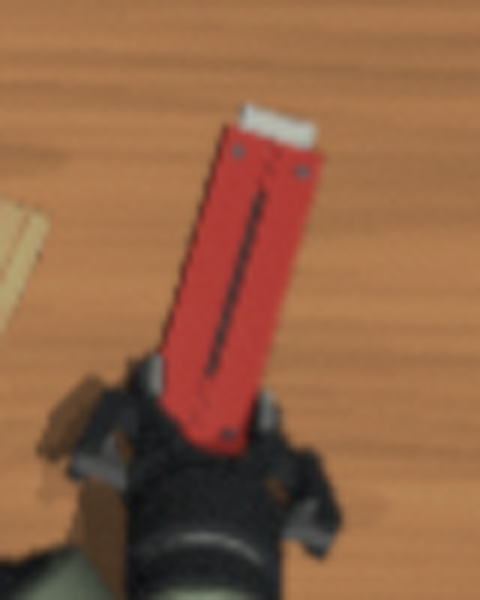

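The plate is gripped at opening 0.605, roughly square in the jaws. I'll re-measure its far edge and sides, lift 3 cm, and look for slip.

```bash
cat > m3.py <<'E'
from h import *
import sys
t=cv2.imread(sys.argv[1]); z0=float(sys.argv[2])
c=lambda u,v:((u+.5)/6-.5+390,(v+.5)/6-.5+190)
r=t[...,2].astype(float)-t[...,1]
for k,a,b,z in [('pl_left',(228,125),(165,345),12),('pl_right',(322,155),(264,370),12),('pl_far',(228,123),(320,155),12)]:
    p,q,s,f=edge(r,c(*a),c(*b),half=3)
    P=onz('top',[p,q],z+z0)-PL[:3,3]; P=P@PL[:3,:3]; d=P[1]-P[0]
    print(k,'rms %.2f ok %.2f'%(s,f),P[:,:2].round(1).tolist(),'ang %.4f'%np.arctan2(d[1],d[0]))
E
python3 m3.py pics/top0.png 0; python3 m3.py pics/topg.png 0
python3 - <<'E'
from h import *
s=bot.get_state(); M=tcpM(s)
bot.movel(M[:3,3]+[0,0,30],max_speed=80); st('lift')
im=imaging.capture('top'); cv2.imwrite('pics/topl.png',im)
im=imaging.capture('scene'); cv2.imwrite('pics/scl.png',im); crop(im,250,110,370,210,6,'pics/s3.png')
E
python3 m3.py pics/topl.png 30
```

```text
pl_left rms 0.07 ok 1.00 [[84.1, 26.5], [-37.5, 25.8]] ang -3.1359
pl_right rms 0.08 ok 0.95 [[83.9, -26.5], [-34.4, -26.3]] ang 3.1402
pl_far rms 0.09 ok 0.98 [[84.1, 26.7], [83.9, -24.5]] ang -1.5748
pl_left rms 0.08 ok 0.98 [[84.1, 26.4], [-37.5, 26.4]] ang 3.1415
pl_right rms 0.06 ok 0.95 [[83.9, -26.5], [-34.4, -26.0]] ang 3.1369
pl_far rms 0.11 ok 0.98 [[84.6, 26.7], [83.9, -24.5]] ang -1.5839
lift t 5.54 tcp [ 450.2 -315.2   33.7] rpy [3.141 0.662 2.848] F [ 0.2  0.5 -1.1] M [ 0.25  0.92 -0.04] op 0.604
pl_left rms 0.05 ok 1.00 [[78.2, 27.6], [-40.8, 27.4]] ang -3.1404
pl_right rms 0.07 ok 1.00 [[78.1, -25.5], [-37.6, -26.1]] ang -3.1368
pl_far rms 0.09 ok 1.00 [[84.0, 31.5], [83.3, -18.6]] ang -1.5847
```

View pics/s3.png

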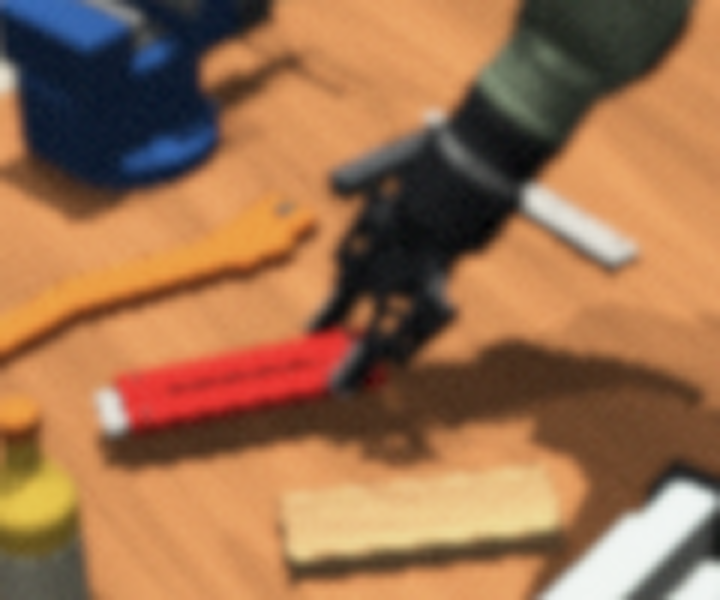

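```bash
cat >> h.py <<'E'
G=inv(PL)@(PL@T([-50,0,3.7-6],[np.pi,-BETA,0])@HALF)
def go(x,z,th,y=0,sp=100,thr=None,lin=True):
    M=plate_at(x,z,np.radians(th),y)@G; p,o=pr(M)
    return bot.movel(p,o,max_speed=sp,threshold=thr) if lin else bot.move_ptp(p,o)
def plate_now():  # plate pose in the throat frame, by the arm
    M=inv(THR)@tcpM()@inv(G); return M[:3,3].round(1), np.degrees(R.from_matrix(M[:3,:3]).as_euler('xyz')).round(2)
E
python3 - <<'E'
from h import *
for a in [(-230,120,8),(-200,34,8),(-60,34,8),(-14,28,8),(0,5,8),(0,0,0)]: print(np.round(solve_ik(*pr(plate_at(a[0],a[1],np.radians(a[2]))@G)),2))
M=tcpM(); bot.movel(M[:3,3]+[0,0,220],max_speed=200); st('hi')
go(-230,120,8,lin=False); st('stage'); print(plate_now())
go(-190,36,8,sp=120); st('low'); print(plate_now())
for n in('top','scene'): cv2.imwrite(f'pics/{n}4.png',imaging.capture(n))
crop(cv2.imread('pics/top4.png'),170,140,330,340,3,'pics/t4.png'); crop(cv2.imread('pics/scene4.png'),300,130,460,290,3.5,'pics/s4.png')
E
```

```text
[ 0.12 -0.62 -1.01  0.67  0.11 -0.2 ]
[ 0.15 -0.41 -1.18  0.29  0.1  -0.17]
[ 0.24 -0.06 -0.96  0.15  0.06 -0.1 ]
[ 0.25  0.05 -0.87  0.13  0.05 -0.09]
[ 0.25  0.11 -0.88  0.06  0.05 -0.08]
[ 0.24  0.13 -1.04 -0.26  0.06 -0.08]
hi t 6.89 tcp [ 449.4 -314.1  251.6] rpy [3.139 0.66  2.846] F [-0.5 -0.2 -3.1] M [0.31 0.9  0.01] op 0.600
stage t 8.64 tcp [289.3 142.7 268.8] rpy [-3.142  0.524 -2.795] F [ 0.3  0.1 -2.2] M [-0.24  0.78  0.  ] op 0.602
(array([-229.6,   -0.5,  120.1]), array([-0.  ,  7.99, -0.06]))
low t 9.57 tcp [326.6 156.5 185. ] rpy [ 3.142  0.524 -2.794] F [-0.3 -0.1 -2.1] M [-0.25  0.76  0.02] op 0.603
(array([-189.8,   -0.2,   36.3]), array([ 0.  ,  8.  , -0.03]))
```

View pics/t4.png

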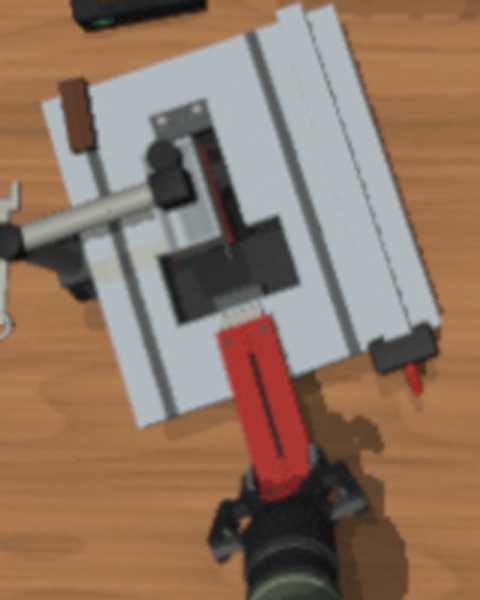

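View pics/s4.png

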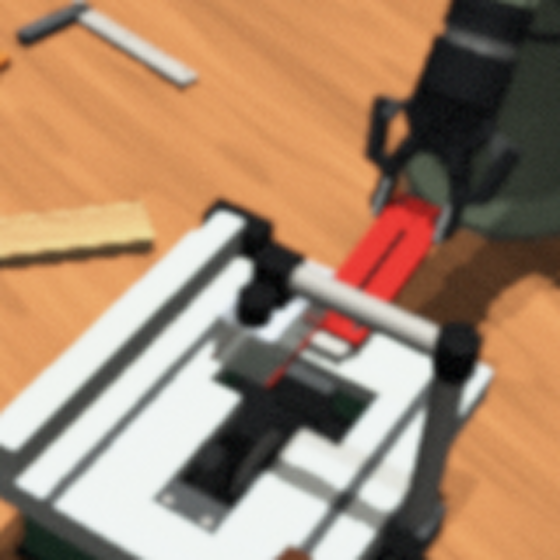

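The tipped plate is clear of the table on the near side. In the top crop its tongue is at (240,315), just short of the opening's near edge, and the plate looks in line with the opening. Next, measured plate edges against the pose predicted by the arm, in both views.

```bash
cat >> h.py <<'E'
def cmp(n,im,Mp,pairs,half=3,ch='r'):
    r=im[...,2].astype(float)-im[...,1]
    for k,a,b in pairs:
        P=(Mp@np.c_[[a,b],[1,1]].T)[:3].T; uv=proj(n,P); p,q,s,f=edge(r,uv[0],uv[1],half=half)
        nrm=np.array([-(uv[1]-uv[0])[1],(uv[1]-uv[0])[0]]); nrm/=np.linalg.norm(nrm)
        # mm per pixel, and the image normal's plate-frame meaning
        c=P.mean(0); J=np.array([[ (proj(n,c+Mp[:3,:3]@e)-proj(n,c))[0]@nrm ] for e in np.eye(3)]).ravel()
        print(n,k,'pix off at a %.2f b %.2f'%((p-uv[0])@nrm,(q-uv[1])@nrm),'rms %.2f ok %.2f'%(s,f),'px per mm plate xyz',J.round(2))
EDG=[('left',(85,27,6),(-40,27,6)),('right',(85,-27,6),(-40,-27,6)),('far',(85,27,6),(85,-27,6))]
EDGB=[('leftb',(85,27,-6),(-40,27,-6)),('rightb',(85,-27,-6),(-40,-27,-6))]
E
cat > m4.py <<'E'
from h import *
import sys
tag=sys.argv[1]
Mp=tcpM()@inv(G)
for n in('top','scene'): cmp(n,cv2.imread(f'pics/{n}{tag}.png'),Mp,EDG+EDGB)
E
python3 m4.py 4
echo flat; python3 - <<'E'
from h import *
for n,f in(('top','top0'),('scene','scene0')): cmp(n,cv2.imread(f'pics/{f}.png'),PL,EDG+EDGB)
E
```

```text
top left pix off at a -0.65 b -0.37 rms 0.06 ok 0.95 px per mm plate xyz [-0.    0.37  0.06]
top right pix off at a -0.38 b -0.23 rms 0.06 ok 0.98 px per mm plate xyz [-0.    0.37  0.05]
top far pix off at a 0.78 b 0.63 rms 0.08 ok 1.00 px per mm plate xyz [-0.35 -0.   -0.09]
top leftb pix off at a 0.09 b 0.37 rms 0.06 ok 0.98 px per mm plate xyz [-0.    0.36  0.06]
top rightb pix off at a 0.19 b 0.30 rms 0.05 ok 0.98 px per mm plate xyz [-0.    0.36  0.04]
scene left pix off at a 0.32 b 0.33 rms 0.05 ok 0.77 px per mm plate xyz [ 0.    0.32 -0.11]
scene right pix off at a 0.47 b -0.05 rms 0.05 ok 0.95 px per mm plate xyz [ 0.    0.31 -0.12]
scene far pix off at a -0.65 b -0.32 rms 0.05 ok 0.88 px per mm plate xyz [-0.28 -0.    0.2 ]
scene leftb pix off at a -0.73 b -1.03 rms 0.06 ok 0.73 px per mm plate xyz [ 0.    0.32 -0.11]
scene rightb pix off at a 3.64 b -3.26 rms 0.77 ok 1.00 px per mm plate xyz [ 0.    0.31 -0.12]
flat
top left pix off at a -0.17 b -0.37 rms 0.07 ok 0.98 px per mm plate xyz [ 0.    0.32 -0.05]
top right pix off at a 0.17 b 0.21 rms 0.07 ok 0.95 px per mm plate xyz [ 0.    0.32 -0.07]
top far pix off at a 0.32 b 0.29 rms 0.10 ok 1.00 px per mm plate xyz [-0.31  0.   -0.06]
top leftb pix off at a -0.83 b -1.01 rms 0.07 ok 1.00 px per mm plate xyz [ 0.    0.32 -0.05]
top rightb pix off at a -0.61 b -0.60 rms 0.07 ok 0.97 px per mm plate xyz [ 0.    0.32 -0.07]
scene left pix off at a 0.13 b 0.18 rms 0.05 ok 1.00 px per mm plate xyz [ 0.    0.16 -0.2 ]
scene right pix off at a -0.05 b -0.22 rms 0.04 ok 0.90 px per mm plate xyz [ 0.    0.16 -0.2 ]
scene far pix off at a 0.46 b 0.17 rms 0.11 ok 1.00 px per mm plate xyz [-0.25  0.    0.04]
scene leftb pix off at a -2.25 b -2.20 rms 0.05 ok 1.00 px per mm plate xyz [ 0.    0.17 -0.2 ]
scene rightb pix off at a -2.38 b -2.53 rms 0.04 ok 0.90 px per mm plate xyz [ 0.    0.16 -0.2 ]
```

Allowing for the baseline offsets of the flat plate, both views say the tongue end hangs 4–5 mm low, meaning the plate has sagged about 2° in the grip. Lateral and lengthwise errors are under 1 mm. I'll get the tip height by touching the tongue lightly on the near table top.

```bash
python3 - <<'E'
from h import *
go(-212,26,8,sp=80); bot.dwell(.2); st('a'); print(plate_now())
print(go(-212,8,8,sp=15,thr=2.0)); st('touch'); M=inv(THR)@tcpM()@inv(G)
print(plate_now(),'tip bottom', (M@[99,0,-6,1])[:3].round(2))
go(-212,30,8,sp=60); bot.dwell(.2)
for n in('top','scene'): cv2.imwrite(f'pics/{n}5.png',imaging.capture(n))
E
python3 m4.py 5 | head -8
```

```text
a t 10.32 tcp [306.1 149.1 175.1] rpy [-3.141  0.524 -2.794] F [ 0.5 -1.1 -1.8] M [-0.24  0.58 -0.02] op 0.601
(array([-2.115e+02, -1.000e-01,  2.640e+01]), array([-0.02,  7.96, -0.01]))
True
touch t 10.80 tcp [305.5 149.1 170.9] rpy [ 3.142  0.523 -2.794] F [ 0.7  0.5 -0.7] M [-0.06  0.11 -0.03] op 0.604
(array([-212.2,    0. ,   22.2]), array([0.  , 8.02, 0.  ])) tip bottom [-1.1496e+02  4.0000e-02  2.4300e+00]
top left pix off at a -0.52 b -0.38 rms 0.06 ok 0.95 px per mm plate xyz [-0.    0.36  0.06]
top right pix off at a -0.33 b -0.20 rms 0.07 ok 1.00 px per mm plate xyz [-0.    0.36  0.05]
top far pix off at a 0.55 b 0.71 rms 0.06 ok 1.00 px per mm plate xyz [-0.35 -0.   -0.08]
top leftb pix off at a 0.20 b 0.35 rms 0.07 ok 0.98 px per mm plate xyz [-0.    0.36  0.06]
top rightb pix off at a 0.21 b 0.34 rms 0.07 ok 1.00 px per mm plate xyz [-0.    0.36  0.04]
scene left pix off at a 0.40 b 0.26 rms 0.05 ok 0.93 px per mm plate xyz [ 0.    0.32 -0.11]
scene right pix off at a 0.19 b 0.01 rms 0.05 ok 0.87 px per mm plate xyz [ 0.    0.31 -0.12]
scene far pix off at a 1.78 b 1.82 rms 0.05 ok 0.88 px per mm plate xyz [-0.27 -0.    0.2 ]
```

The touch and the camera estimate disagree: touch puts the tip about 3 mm higher than predicted, the cameras about 4 mm lower. I'll check camera bias at the saw, using known table edges in both views.

```bash
cat > m6.py <<'E'
from h import *
SE=[('tab_near',(-165,90,6),(-165,20,6)),('tab_left',(-140,125,6),(-40,125,6)),('tab_left2',(60,125,6),(150,125,6)),('tab_far',(165,90,6),(165,-100,6)),('op_near',(-86.5,55,6),(-86.5,-20,6)),('relL',(-80,62,6),(-25,62,6)),('opR',(0,-29,6),(70,-29,6)),('relfarR',(-15,-33,6),(-15,-58,6))]
for n in ('top','scene'):
    im=cv2.imread(f'pics/{n}0.png'); g=cv2.cvtColor(im,cv2.COLOR_BGR2GRAY); z=np.zeros_like(g)
    cmp(n,np.dstack([z,z,g]),THR,SE)
E
python3 m6.py
python3 - <<'E'
from h import *
im=cv2.imread('pics/scene5.png'); crop(im,330,160,450,260,6,'pics/s5.png')
st(); print(plate_now())
E
```

```text
top tab_near pix off at a -0.27 b 0.28 rms 0.07 ok 1.00 px per mm plate xyz [-0.36 -0.   -0.02]
top tab_left pix off at a 0.02 b -0.10 rms 0.04 ok 1.00 px per mm plate xyz [ 0.   -0.35 -0.08]
top tab_left2 pix off at a -0.12 b -0.08 rms 0.07 ok 1.00 px per mm plate xyz [ 0.   -0.34 -0.08]
top tab_far pix off at a 0.18 b -0.05 rms 0.07 ok 0.97 px per mm plate xyz [-0.33  0.   -0.1 ]
top op_near pix off at a 0.03 b -0.00 rms 0.07 ok 1.00 px per mm plate xyz [-0.35 -0.   -0.04]
top relL pix off at a 0.32 b 0.35 rms 0.05 ok 1.00 px per mm plate xyz [ 0.   -0.35 -0.07]
top opR pix off at a -0.19 b -0.15 rms 0.08 ok 0.98 px per mm plate xyz [ 0.   -0.35 -0.04]
top relfarR pix off at a 0.38 b 0.39 rms 0.02 ok 1.00 px per mm plate xyz [-0.34  0.   -0.06]
scene tab_near pix off at a -0.47 b -0.14 rms 0.05 ok 0.96 px per mm plate xyz [-0.24 -0.    0.24]
scene tab_left pix off at a 5.00 b -6.39 rms 0.38 ok 0.78 px per mm plate xyz [-0.   -0.35  0.09]
scene tab_left2 pix off at a -0.40 b -0.40 rms 0.07 ok 1.00 px per mm plate xyz [-0.   -0.39  0.1 ]
scene tab_far pix off at a 0.03 b -0.05 rms 0.05 ok 1.00 px per mm plate xyz [-0.33 -0.    0.2 ]
scene op_near pix off at a -0.12 b 0.08 rms 0.06 ok 1.00 px per mm plate xyz [-0.26  0.    0.23]
scene relL pix off at a 0.79 b 0.94 rms 0.03 ok 1.00 px per mm plate xyz [ 0.   -0.34  0.11]
scene opR pix off at a -0.51 b -0.26 rms 0.10 ok 1.00 px per mm plate xyz [-0.   -0.33  0.14]
scene relfarR pix off at a 1.22 b 0.87 rms 0.04 ok 1.00 px per mm plate xyz [-0.27  0.    0.22]
 t 11.39 tcp [305.3 149.  178.3] rpy [ 3.141  0.523 -2.794] F [-0.5  0.5 -1.8] M [-0.31  0.76  0.02] op 0.598
(array([-2.123e+02,  1.000e-01,  2.960e+01]), array([0.01, 8.05, 0.  ]))
```

View pics/s5.png

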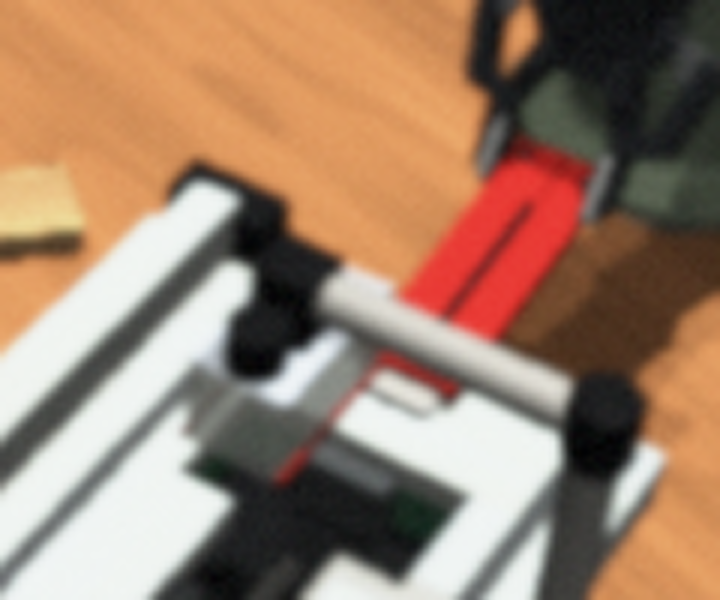

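```bash
python3 - <<'E'
from h import *
go(-212,24,8,sp=60); bot.dwell(.3); st('a')
print(go(-212,16,8,sp=8,thr=2.5)); 
for i in range(3):
    st('touch'); M=inv(THR)@tcpM()@inv(G); print('tip bottom', (M@[99,0,-6,1])[:3].round(2)); bot.dwell(.1)
go(-212,26,8,sp=60)
E
```

```text
a t 11.94 tcp [305.8 149.1 172.9] rpy [-3.141  0.524 -2.794] F [-0.2 -0.3 -0.8] M [-0.17  0.43 -0.03] op 0.603
True
touch t 12.57 tcp [305.7 149.1 168.2] rpy [ 3.142  0.524 -2.794] F [1.1 0.9 0.8] M [ 0.01 -0.07 -0.05] op 0.601
tip bottom [-1.1475e+02  2.0000e-02 -1.8000e-01]
touch t 12.67 tcp [305.7 149.1 168.3] rpy [-3.142  0.524 -2.794] F [1.2 0.7 0.6] M [ 0.06 -0.23 -0.01] op 0.597
tip bottom [-1.1473e+02  1.0000e-02 -4.0000e-02]
touch t 12.77 tcp [305.6 149.1 168.2] rpy [ 3.142  0.524 -2.794] F [2.3 0.4 1.4] M [ 0.09 -0.18 -0.11] op 0.604
tip bottom [-1.1488e+02  2.0000e-02 -1.6000e-01]
```

```bash
python3 - <<'E'
from h import *
bot.dwell(.2)
for i in range(3): st('26'); bot.dwell(.05)
for z in (23,21,20,19,18):
    go(-212,z,8,sp=30); bot.dwell(.15); print(z,[bot.get_state()['wrist_torque'].round(2).tolist() for i in range(2)])
go(-212,32,8,sp=60); bot.dwell(.2); st('32')
for n in('top','scene'): cv2.imwrite(f'pics/{n}6.png',imaging.capture(n))
E
python3 m4.py 6 | grep -v b\ 
```

```text
26 t 13.33 tcp [305. 149. 174.] rpy [ 3.141  0.522 -2.794] F [ 0.2 -0.3 -1.3] M [-0.21  0.57  0.01] op 0.599
26 t 13.38 tcp [305. 149. 174.] rpy [ 3.141  0.522 -2.794] F [-1.2 -0.3 -1.9] M [-0.23  0.66 -0.  ] op 0.599
26 t 13.43 tcp [305.1 149.  174.1] rpy [ 3.141  0.522 -2.794] F [-1.1 -0.4 -0.5] M [-0.15  0.65  0.01] op 0.601
23 [[-0.12, 0.37, 0.07], [-0.12, 0.37, 0.07]]
21 [[-0.02, 0.16, 0.01], [-0.02, 0.16, 0.01]]
20 [[0.02, 0.05, -0.04], [0.02, 0.05, -0.04]]
19 [[-0.01, 0.12, 0.02], [-0.01, 0.12, 0.02]]
18 [[-0.06, 0.11, 0.02], [-0.06, 0.11, 0.02]]
32 t 16.07 tcp [305.  149.  179.9] rpy [ 3.141  0.522 -2.794] F [-0.7  0.5 -1.4] M [-0.28  0.74  0.01] op 0.600
```

The wrist torque shows contact starting at z≈27, so the tongue tip hangs about 1.3 mm low, with some springiness in the grip. That is enough to plan with. I'll check hood clearance along the insertion path.

```bash
cat > chk.py <<'E'
from h import *
hood=(np.array([-42,-24,106]),np.array([48,24,154]))
for H in (38,42.5):
  g=np.stack(np.meshgrid(np.linspace(-H,H,11),np.linspace(-42.5,42.5,9),np.linspace(-73,-220,60),indexing='ij'),-1).reshape(-1,3)
  for a in [(-60,40,10),(-14,36,10),(-14,14.6,10),(-6,14.6,10),(-6,12,8),(-1,12,8),(0,8,6),(0,0,0)]:
    M=plate_at(a[0],a[1],np.radians(a[2]))@G
    P=(inv(THR)@M@np.c_[g,np.ones(len(g))].T)[:3].T
    d=np.linalg.norm(np.maximum(np.maximum(hood[0]-P,P-hood[1]),0),axis=1).min()
    c=(plate_at(a[0],a[1],np.radians(a[2]+.6)))
    f=lambda *p:(inv(THR)@c@[*p,1])[[0,2]].round(1)
    print(H,a,'hood %.1f tabl %.1f'%(d,P[:,2].min()-6),'tiptop',f(99,0,-1),'basetop',f(85,0,-1),'facetop',f(85,0,6),'nearbot',f(-85,0,-6))
E
python3 chk.py
```

```text
38 (-60, 40, 10) hood 68.4 tabl 87.0 tiptop [37.1 20.8] basetop [23.4 23.4] facetop [24.7 30.3] nearbot [-144.7   49.7]
38 (-14, 36, 10) hood 22.4 tabl 83.0 tiptop [83.1 16.8] basetop [69.4 19.4] facetop [70.7 26.3] nearbot [-98.7  45.7]
38 (-14, 14.6, 10) hood 22.5 tabl 61.6 tiptop [83.1 -4.6] basetop [69.4 -2. ] facetop [70.7  4.9] nearbot [-98.7  24.3]
38 (-6, 14.6, 10) hood 14.6 tabl 61.6 tiptop [91.1 -4.6] basetop [77.4 -2. ] facetop [78.7  4.9] nearbot [-90.7  24.3]
38 (-6, 12, 8) hood 18.8 tabl 54.9 tiptop [91.7 -3.8] basetop [77.9 -1.7] facetop [78.9  5.2] nearbot [-90.9  18.8]
38 (-1, 12, 8) hood 14.3 tabl 54.9 tiptop [96.7 -3.8] basetop [82.9 -1.7] facetop [83.9  5.2] nearbot [-85.9  18.8]
38 (0, 8, 6) hood 19.2 tabl 46.7 tiptop [98.2 -4.4] basetop [84.3 -2.8] facetop [85.1  4.2] nearbot [-85.1  11.8]
38 (0, 0, 0) hood 35.0 tabl 25.8 tiptop [99. -2.] basetop [85.  -1.9] facetop [85.1  5.1] nearbot [-85.1  -5.1]
42.5 (-60, 40, 10) hood 64.4 tabl 84.9 tiptop [37.1 20.8] basetop [23.4 23.4] facetop [24.7 30.3] nearbot [-144.7   49.7]
42.5 (-14, 36, 10) hood 18.4 tabl 80.9 tiptop [83.1 16.8] basetop [69.4 19.4] facetop [70.7 26.3] nearbot [-98.7  45.7]
42.5 (-14, 14.6, 10) hood 18.4 tabl 59.5 tiptop [83.1 -4.6] basetop [69.4 -2. ] facetop [70.7  4.9] nearbot [-98.7  24.3]
42.5 (-6, 14.6, 10) hood 10.4 tabl 59.5 tiptop [91.1 -4.6] basetop [77.4 -2. ] facetop [78.7  4.9] nearbot [-90.7  24.3]
42.5 (-6, 12, 8) hood 14.4 tabl 52.7 tiptop [91.7 -3.8] basetop [77.9 -1.7] facetop [78.9  5.2] nearbot [-90.9  18.8]
42.5 (-1, 12, 8) hood 9.8 tabl 52.7 tiptop [96.7 -3.8] basetop [82.9 -1.7] facetop [83.9  5.2] nearbot [-85.9  18.8]
42.5 (0, 8, 6) hood 14.7 tabl 44.3 tiptop [98.2 -4.4] basetop [84.3 -2.8] facetop [85.1  4.2] nearbot [-85.1  11.8]
42.5 (0, 0, 0) hood 30.5 tabl 23.1 tiptop [99. -2.] basetop [85.  -1.9] facetop [85.1  5.1] nearbot [-85.1  -5.1]
```

```bash
python3 - <<'E'
from h import *
go(-190,42,10,.6,sp=100); go(-14,36,10,.6,sp=90); bot.dwell(.1); st('over'); print(plate_now())
for n in('top','scene'): cv2.imwrite(f'pics/{n}7.png',imaging.capture(n))
crop(cv2.imread('pics/top7.png'),200,150,300,300,4,'pics/t7.png'); crop(cv2.imread('pics/scene7.png'),320,190,430,290,6,'pics/s7.png')
E
```

```text
over t 18.77 tcp [491.6 217.2 186.5] rpy [-3.142  0.489 -2.794] F [-0.3  0.3 -1.7] M [-0.28  0.7   0.02] op 0.601
(array([-14.2,   0.6,  36.1]), array([-0.  ,  9.99,  0.  ]))
```

View pics/t7.png

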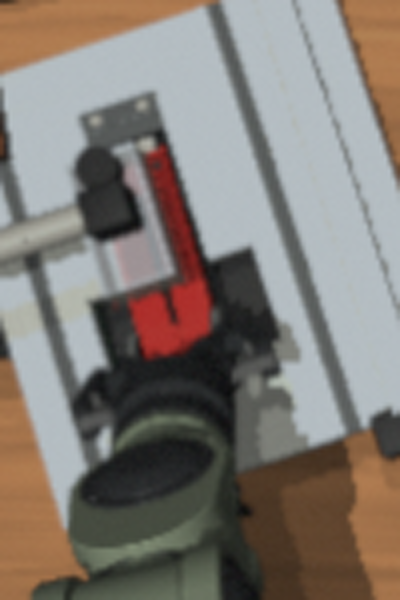

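View pics/s7.png

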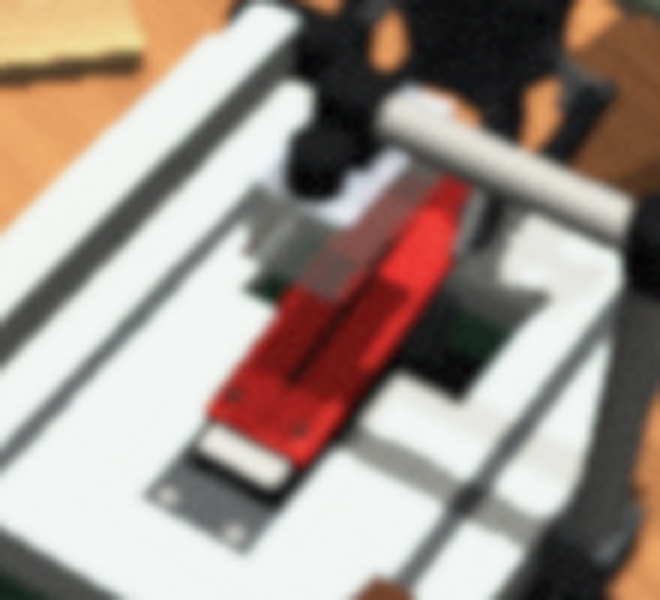

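Tipped over the opening: in the scene crop the tongue is at (245,455), before the dark lip at (200,500). In the top crop the plate runs along the opening and the gripper is clear of the hood. Next: lower, then slide under the lip.

```bash
python3 - <<'E'
from h import *
print(go(-14,14.6,10,.6,sp=35,thr=6)); bot.dwell(.1); st('down'); print(plate_now())
for n in('top','scene'): cv2.imwrite(f'pics/{n}8.png',imaging.capture(n))
crop(cv2.imread('pics/top8.png'),200,150,300,300,4,'pics/t8.png'); crop(cv2.imread('pics/scene8.png'),320,190,430,290,6,'pics/s8.png')
E
```

```text
False
down t 19.73 tcp [492.  217.3 165.3] rpy [-3.142  0.489 -2.794] F [-0.7  0.4 -2. ] M [-0.28  0.75 -0.02] op 0.601
(array([-13.8,   0.6,  14.9]), array([-0.  ,  9.98,  0.  ]))
```

View pics/s8.png

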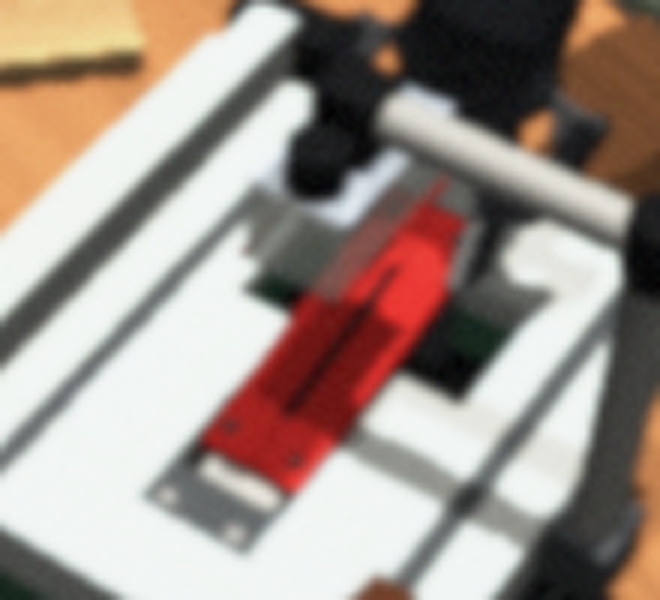

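View pics/t8.png

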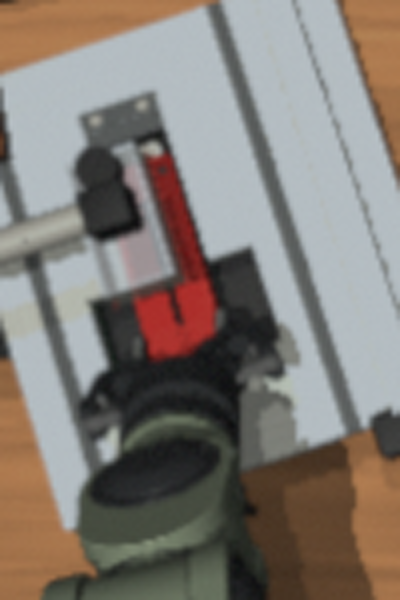

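The tongue is down in the opening and its far edge is cut off by the lip edge at crop (240,490). The torque is unchanged, so nothing is touching yet. Sliding forward in stages.

```bash
python3 - <<'E'
from h import *
print(go(-6,14.4,10,.6,sp=25,thr=6)); bot.dwell(.1); st('slide1'); print(plate_now())
print(go(-1.5,11.8,8,.6,sp=15,thr=6)); bot.dwell(.1); st('slide2'); print(plate_now())
for n in('top','scene'): cv2.imwrite(f'pics/{n}9.png',imaging.capture(n))
crop(cv2.imread('pics/top9.png'),200,150,300,300,4,'pics/t9.png'); crop(cv2.imread('pics/scene9.png'),320,190,430,290,6,'pics/s9.png')
E
```

```text
False
slide1 t 20.40 tcp [499.2 219.9 164.7] rpy [ 3.142  0.488 -2.794] F [ 0.  -0.1 -1.8] M [-0.24  0.71  0.03] op 0.598
(array([-6.1,  0.6, 14.2]), array([ 0.  , 10.02,  0.  ]))
False
slide2 t 21.06 tcp [503.5 221.4 160.6] rpy [-3.142  0.524 -2.794] F [-0.   0.6 -2. ] M [-0.27  0.72 -0.03] op 0.603
(array([-1.4,  0.6, 11.9]), array([-0.  ,  7.99, -0.  ]))
```

View pics/s9.png

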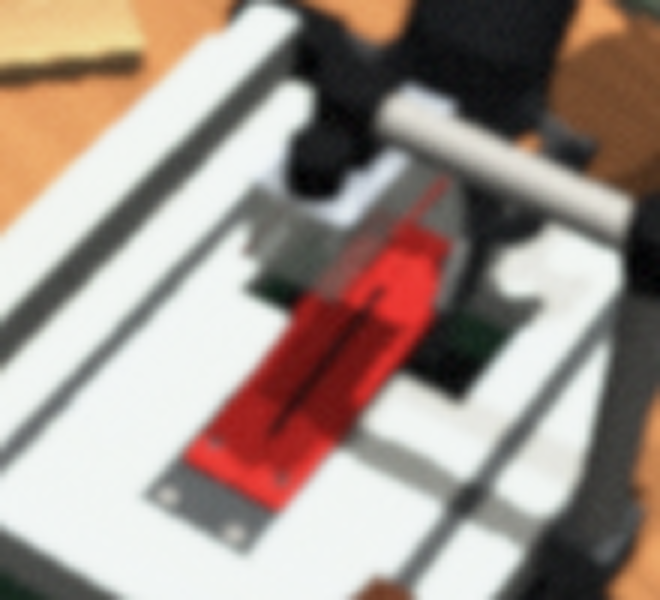

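View pics/t9.png

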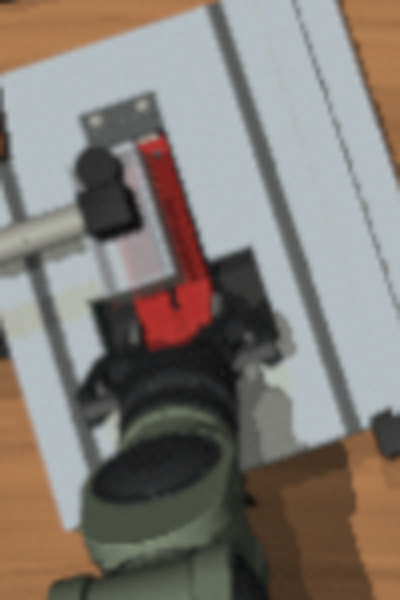

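The red end now meets the dark lip with the tongue out of sight beneath it, and there are no contact forces. Levelling down.

```bash
python3 - <<'E'
from h import *
for a in [(.3,8.6,6),(.8,4.6,3),(.8,2.0,1.2),(.8,0.3,0),(.8,-.6,-.4)]:
    r=go(a[0],a[1],a[2],.6,sp=18,thr=8); bot.dwell(.08); print(a,r); st(); print(plate_now())
    if r: break
for n in('top','scene'): cv2.imwrite(f'pics/{n}10.png',imaging.capture(n))
crop(cv2.imread('pics/top10.png'),200,150,300,300,4,'pics/t10.png'); crop(cv2.imread('pics/scene10.png'),320,190,430,290,6,'pics/s10.png')
E
```

```text
(0.3, 8.6, 6) False
 t 21.68 tcp [505.2 222.  155.8] rpy [-3.142  0.559 -2.794] F [-0.8 -0.7 -2.4] M [-0.25  0.76 -0.04] op 0.597
(array([0.6, 0.6, 8.9]), array([-0.  ,  5.99, -0.  ]))
(0.8, 4.6, 3) False
 t 22.28 tcp [505.8 222.2 149.4] rpy [-3.141  0.611 -2.794] F [-0.4 -0.5 -2.7] M [-0.31  0.87 -0.01] op 0.606
(array([1.3, 0.5, 5.1]), array([-0.  ,  2.97, -0.  ]))
(0.8, 2.0, 1.2) False
 t 22.75 tcp [505.7 222.2 145.2] rpy [-3.142  0.643 -2.794] F [ 0.3  0.1 -2. ] M [-0.29  0.87  0.  ] op 0.601
(array([1.2, 0.5, 2.4]), array([-0.  ,  1.18, -0.  ]))
(0.8, 0.3, 0) False
 t 23.13 tcp [505.5 222.2 142.2] rpy [-3.142  0.663 -2.794] F [-0.6 -0.4 -1.7] M [-0.29  0.8   0.02] op 0.602
(array([1. , 0.6, 0.5]), array([-0.  ,  0.01, -0.  ]))
(0.8, -0.6, -0.4) False
 t 23.47 tcp [506.3 222.5 142. ] rpy [-3.141  0.673 -2.794] F [-3.3 -1.3  5. ] M [-0.1   0.64  0.01] op 0.603
(array([1.8, 0.6, 0.8]), array([-0.01, -0.55,  0.  ]))
```

View pics/s10.png

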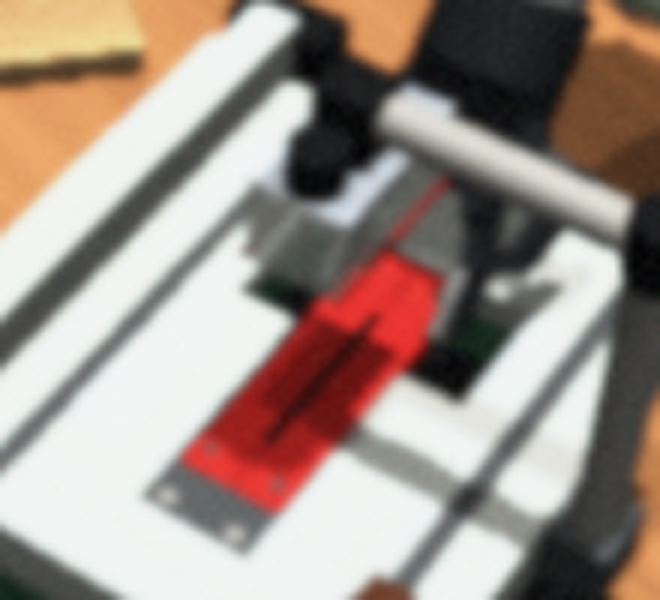

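View pics/t10.png

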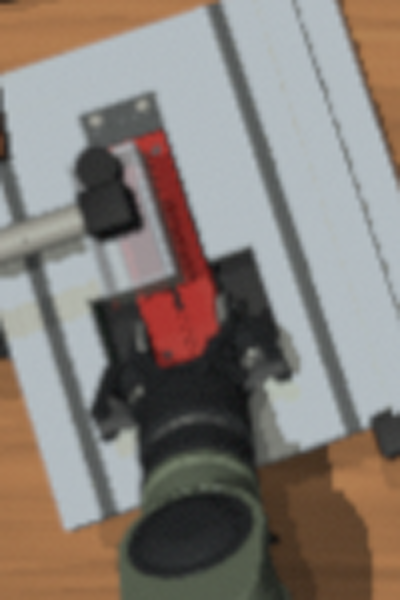

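The plate looks level, its red end against the lip, and there is about 7 N of upward contact at the seats. Release, back off along the tool axis, and look.

```bash
python3 - <<'E'
from h import *
bot.grip(.85); st('open')
M=tcpM(); p=M[:3,3]-M[:3,2]*30; bot.movel(p,max_speed=60); st('b1')
p=M[:3,3]-M[:3,2]*170; bot.movel(p,max_speed=200); st('b2')
for n in('top','scene'): cv2.imwrite(f'pics/{n}11.png',imaging.capture(n))
crop(cv2.imread('pics/top11.png'),200,150,300,300,4,'pics/t11.png'); crop(cv2.imread('pics/scene11.png'),320,190,430,290,6,'pics/s11.png')
E
```

```text
open t 23.91 tcp [505.6 222.2 140.9] rpy [-3.142  0.671 -2.794] F [ 0.7 -0.4  0. ] M [-0.2   0.58  0.03] op 0.854
b1 t 24.56 tcp [488.2 215.9 164.7] rpy [-3.141  0.671 -2.794] F [0.8 0.8 0.3] M [-0.2   0.56 -0.  ] op 0.849
b2 t 25.41 tcp [406.3 186.2 273.5] rpy [ 3.142  0.67  -2.794] F [-1.   0.4  0.2] M [-0.24  0.51 -0.02] op 0.851
```

View pics/s11.png

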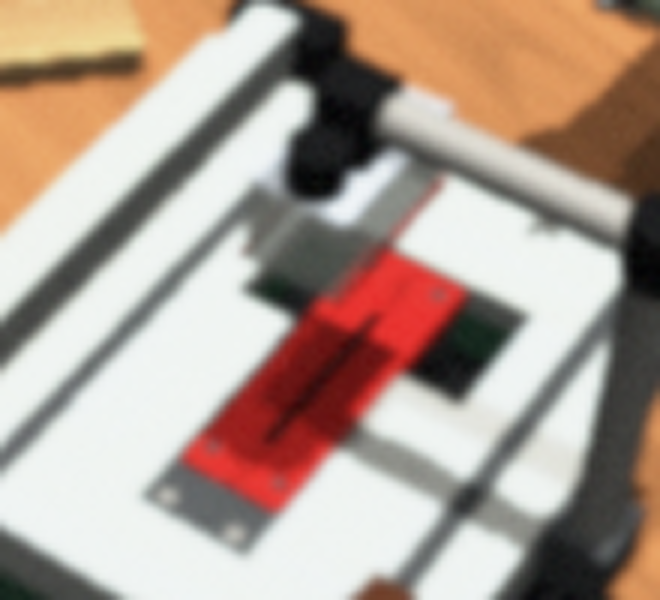

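View pics/t11.png

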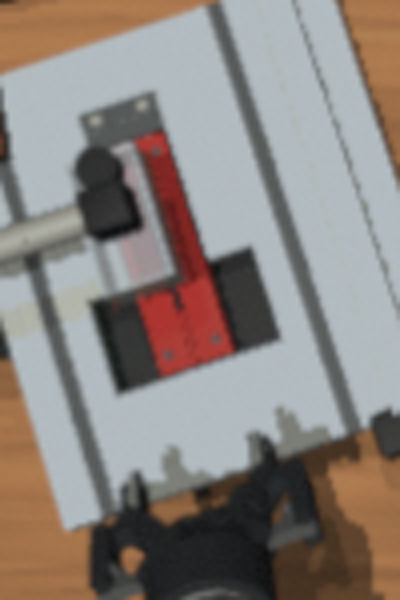

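Both views have the plate in the opening: red up to the lip at the far end and to the near edge, with the reliefs open on either side. I'll check flushness by touching first the table, then the plate's near end, with the closed fingertips (which also presses it home).

```bash
python3 - <<'E'
from h import *
bot.grip(0.0,20)
def pose(x,y,z): return THR@T([x,y,z],[np.pi,-BETA,0])@HALF
p,o=pr(pose(-118,0,50)); bot.movel(p,o,max_speed=150)
def probe(x,y,n):
    bot.movel(pose(x,y,32)[:3,3],max_speed=120); bot.movel(pose(x,y,20)[:3,3],max_speed=60); bot.dwell(.1)
    r=bot.movel(pose(x,y,3)[:3,3],max_speed=10,thr) if 0 else bot.movel(pose(x,y,3)[:3,3],max_speed=10,threshold=4)
    s=bot.get_state(); c=(inv(THR)@tcpM(s))[:3,3]; print(n,r,c.round(2),s['contact_force'].round(1),'t %.1f'%s['t'])
    bot.movel(pose(x,y,32)[:3,3],max_speed=120)
probe(-105,0,'table'); probe(-62,0,'plate'); probe(-45,0,'plate2')
E
```

```text
File "<stdin>", line 7
    r=bot.movel(pose(x,y,3)[:3,3],max_speed=10,thr) if 0 else bot.movel(pose(x,y,3)[:3,3],max_speed=10,threshold=4)
                                                  ^
SyntaxError: positional argument follows keyword argument
```

```bash
python3 - <<'E'
from h import *
bot.grip(0.0,20)
def pose(x,y,z): return THR@T([x,y,z],[np.pi,-BETA,0])@HALF
p,o=pr(pose(-118,0,50)); bot.movel(p,o,max_speed=150)
def probe(x,y,n):
    bot.movel(pose(x,y,32)[:3,3],max_speed=120); bot.movel(pose(x,y,20)[:3,3],max_speed=60); bot.dwell(.1)
    r=bot.movel(pose(x,y,3)[:3,3],max_speed=10,threshold=4)
    s=bot.get_state(); c=(inv(THR)@tcpM(s))[:3,3]; print(n,r,c.round(2),s['contact_force'].round(1),'t %.1f'%s['t'])
    bot.movel(pose(x,y,32)[:3,3],max_speed=120)
probe(-105,0,'table'); probe(-72,0,'plate near'); probe(-55,0,'plate')
M=tcpM(); bot.movel(M[:3,3]-M[:3,2]*180,max_speed=200); st('away')
for n in('top','scene'): cv2.imwrite(f'pics/{n}12.png',imaging.capture(n))
crop(cv2.imread('pics/top12.png'),200,150,300,300,4,'pics/t12.png'); crop(cv2.imread('pics/scene12.png'),320,190,430,290,6,'pics/s12.png')
for n in('top','scene'): cmp(n,cv2.imread(f'pics/{n}12.png'),THR,[('near',(-85,27,6),(-85,-27,6)),('far',(85,0,6),(85,-27,6)),('right',(80,-27,6),(-75,-27,6)),('left',(-50,27,6),(-80,27,6))],half=2.5)
E
```

```text
table True [-1.0494e+02  2.0000e-02  1.0750e+01] [-3.7 -0.7  5.7] t 28.7
plate near True [-7.192e+01  3.000e-02  1.079e+01] [-2.9 -1.8  5.8] t 30.9
plate True [-5.493e+01  2.000e-02  1.078e+01] [-1.9 -0.8  4.8] t 33.0
away t 34.35 tcp [396.4 181.9 317.4] rpy [ 3.141  0.658 -2.794] F [-0.4  0.4  0. ] M [-0.17  0.58  0.01] op -0.000
top near pix off at a -0.13 b -0.20 rms 0.06 ok 1.00 px per mm plate xyz [-0.35 -0.   -0.04]
top far pix off at a -0.69 b -0.06 rms 0.09 ok 1.00 px per mm plate xyz [-0.34  0.   -0.09]
top right pix off at a 0.19 b -0.24 rms 0.10 ok 0.97 px per mm plate xyz [-0.    0.35  0.04]
top left pix off at a 0.21 b 0.56 rms 0.07 ok 1.00 px per mm plate xyz [-0.    0.35  0.06]
scene near pix off at a 0.03 b -0.26 rms 0.07 ok 1.00 px per mm plate xyz [-0.25 -0.    0.23]
scene far pix off at a -0.32 b -0.47 rms 0.04 ok 1.00 px per mm plate xyz [-0.3   0.    0.21]
scene right pix off at a 0.47 b -0.13 rms 0.08 ok 0.72 px per mm plate xyz [ 0.    0.33 -0.14]
scene left pix off at a 0.75 b 0.99 rms 0.07 ok 0.98 px per mm plate xyz [-0.    0.33 -0.12]
```

View pics/s12.png

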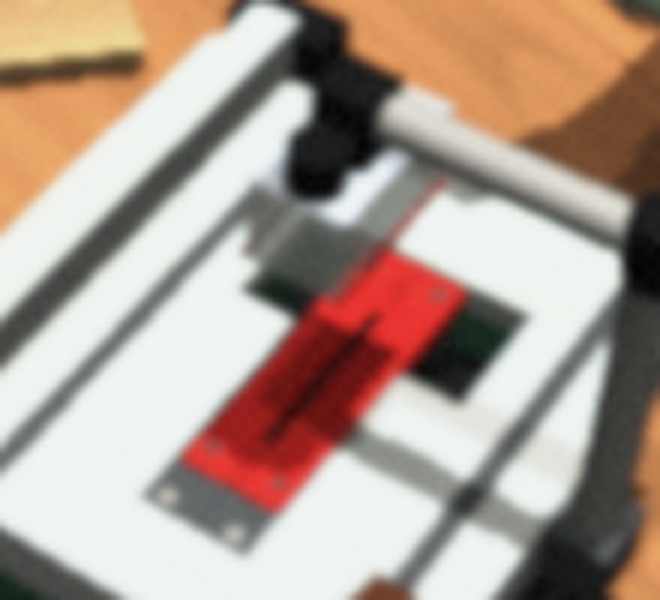

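View pics/top12.png

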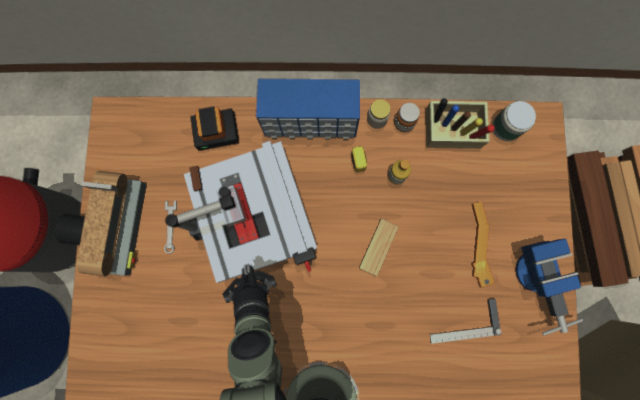

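The probe heights were 10.75 mm on the table and 10.79 and 10.78 mm on the plate, so it is flush. The last pictures show the plate in the opening, the gripper clear, and everything else where it was. Handing in.

```bash
python3 -c "
from h import *
a=cv2.imread('pics/top0.png');b=cv2.imread('pics/top12.png');d=cv2.absdiff(a,b).max(2)
for n,(x0,y0,x1,y1) in dict(offcut=(355,215,400,280),push=(470,200,495,280),glue=(388,155,412,188),tape=(350,145,370,172),wrench=(160,198,180,255),strip=(186,163,204,193)).items(): print(n,(d[y0:y1,x0:x1]>40).sum())
bot.sign_off()"
```

```text
offcut 159
push 106
glue 0
tape 0
wrench 0
strip 0
the job is handed in; nothing more can be done
```

```bash
python3 - <<'E'
import cv2,numpy as np
a=cv2.imread('pics/top0.png');b=cv2.imread('pics/top12.png')
crop=lambda i:cv2.resize(i[190:300,340:500],None,fx=2.5,fy=2.5)
cv2.imwrite('pics/cmp.png',np.hstack([crop(a),crop(b)]))
E
```

```text
(no output)
```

View pics/cmp.png

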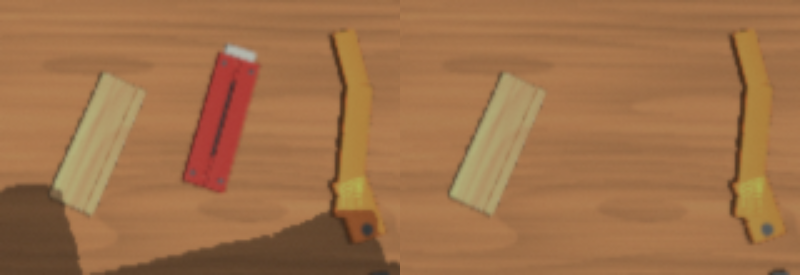

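The throat plate is back in the saw, tongue under the lip and flush with the table, and I handed the job in at about 34 s of the 58 s allowed. I gripped it across its width with the tool leaned back 38°, tipped it 10° and slid the tongue in under the lip. Then I levelled it onto the seats, let go and backed off.

**Last checks**
- **Flush:** touching with the closed fingertips gave 10.75 mm on the table and 10.79 and 10.78 mm on the near half of the plate. The far end was not touched; it was checked by camera only.
- **Position:** in both cameras the plate's edges agree with home to about 1 mm along the opening. Across it, all but the short left edge do; the scene camera put that one 2–3 mm off, and it shows a similar offset on the saw's own left relief edge.
- **Forces and hood:** the forces I read stayed below about 11 N. No contact with the hood showed in the force readings or pictures, and the planned path kept the gripper about 10 mm or more clear of it.
- **Other things:** glue, tape measure, wrench and strip show no change in the top camera. The offcut and push stick showed changed pixels, which a side-by-side look put down to the arm's shadow having moved.

**Disagreement along the way:** while I held the plate, the cameras put its tongue end about 4 mm low. Touching it on the table showed only about 1.3 mm, plus some give in the grip. I went by the touch, and the tongue then went in without contact.

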